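# Take the locked core plugs off the rack and set them in their moulds

### The job

Get the plaster moulds ready for casting: take every core plug off the rack and seat it fully home and upright in the mould of its own colour, turned so that its red pointer lies on the mould's red mark, and let go. Each core is locked on its forked hook by a sprung keeper, so press the keeper's red pad down until it snaps open and stays before you lift the core off, and never force a core against a keeper. Leave the jug, the bottle and the brush where they are.

Things in the scene. Friction and masses are not known exactly. Their poses are not given: they have to be found in the camera images.
- hook1 (a point): The left (+y) forked hook of the rack. The point is on the axis of a core hung there, at the top of the tines. x points from the fork's mouth to the board behind it (away from the robot), z up. Two tines 12 mm wide, 8 mm thick, 26 mm slot between; they end 64 mm in front of the point in lips 6 mm high. The slot is open at the front, where only the keeper crosses it.
- keeper1 (a joint): Sprung keeper of hook1, rad: 0 = shut, level across the fork's mouth 71 mm in front of the hook's point; 1.6 = swung down, mouth free. Hinge on the hook's left (+y) tine, along the hook's x, 26 mm left of the point, 6 mm above the tines. Let go before 0.5 rad it springs shut; past that it snaps to 1.6 and stays. Needs 2 to 5 N down on the red pad.
- keeper1_pad (a point): Centre of the top of the red pad (26 mm along x, 30 mm along y, 9 mm thick) of keeper 1: 79 mm in front of the hook's axis, 38 mm from the hinge line; it moves with the keeper. Pressed 25 mm straight down the keeper passes its snap point. Open, the keeper hangs to 45 mm below the tines on the left of the mouth.
- hook2 (a point): The middle forked hook of the rack, point and axes as for hook1. The rack is fixed: a wooden board 460 mm wide, 67 mm high, on two legs with three forked steel hooks 150 mm apart, open towards the robot. Tine tops and board top are 165 mm above the bench; the board's face is 76 mm behind the hooks' points.
- keeper2 (a joint): Sprung keeper of hook2, rad: 0 = shut, level across the fork's mouth 71 mm in front of the hook's point; 1.6 = swung down, mouth free. Hinge on the hook's left (+y) tine, along the hook's x, 26 mm left of the point, 6 mm above the tines. Let go before 0.5 rad it springs shut; past that it snaps to 1.6 and stays. Needs 2 to 5 N down on the red pad.
- keeper2_pad (a point): Centre of the top of the red pad (26 mm along x, 30 mm along y, 9 mm thick) of keeper 2: 79 mm in front of the hook's axis, 38 mm from the hinge line; it moves with the keeper. Pressed 25 mm straight down the keeper passes its snap point. Open, the keeper hangs to 45 mm below the tines on the left of the mouth.
- hook3 (a point): As hook1, the right (-y) forked hook of the rack: same point, axes and sizes.
- keeper3 (a joint): Sprung keeper of hook3, rad: 0 = shut, level across the fork's mouth 71 mm in front of the hook's point; 1.6 = swung down, mouth free. Hinge on the hook's left (+y) tine, along the hook's x, 26 mm left of the point, 6 mm above the tines. Let go before 0.5 rad it springs shut; past that it snaps to 1.6 and stays. Needs 2 to 5 N down on the red pad.
- keeper3_pad (a point): Centre of the top of the red pad (26 mm along x, 30 mm along y, 9 mm thick) of keeper 3: 79 mm in front of the hook's axis, 38 mm from the hinge line; it moves with the keeper. Pressed 25 mm straight down the keeper passes its snap point. Open, the keeper hangs to 45 mm below the tines on the left of the mouth.
- core_blue_mid (a point): Core plug with blue collar and head, 160 mm tall; point on its axis half-way up; z up the core, x to its red pointer. Heights over its bottom: plug 50 mm dia. 0-18 (tapered foot); flange 72 dia. 18-28; stem 20 dia. 28-96; collar 44 dia. 96-104, rests on the tines; black grip 26 dia. 104-150, hold here; head 36 dia. 150-160, red line on top towards the pointer. 0.3 kg. None if absent.
- core_blue_pointer (a point): Tip of the blue core's red pointer (10 mm wide, on the flange): 48 mm from the core's axis along its x, 23 mm above its bottom. With the keeper open the core leaves its hook by being raised 12 mm over the lips (50 mm at most, the flange is below the tines) and drawn 150 mm straight out of the fork's mouth. None if absent.
- mould_blue: White plaster mould with blue bands, a loose block 100 x 100 x 40 mm, 0.8 kg; origin at the centre of its underside, z up, x towards its red mark. In its top a round recess 56 mm dia., 26 mm deep, at the centre; a core's plug goes in until the core's flange lies on the mould's top (the core's bottom then is 22 mm, its half-way point 102 mm, over the mould's underside).
- mould_blue_mark (a point): Red mark, a stripe 12 mm wide on the top edge (and down that side) of the blue mould; the point is 48 mm from the mould's axis along its x, on the top.
- core_yellow_mid (a point): Core plug with yellow collar and head, 160 mm tall; point on its axis half-way up; z up the core, x to its red pointer. Heights over its bottom: plug 50 mm dia. 0-18 (tapered foot); flange 72 dia. 18-28; stem 20 dia. 28-96; collar 44 dia. 96-104, rests on the tines; black grip 26 dia. 104-150, hold here; head 36 dia. 150-160, red line on top towards the pointer. 0.3 kg. None if absent.
- core_yellow_pointer (a point): Tip of the yellow core's red pointer (10 mm wide, on the flange): 48 mm from the core's axis along its x, 23 mm above its bottom. With the keeper open the core leaves its hook by being raised 12 mm over the lips (50 mm at most, the flange is below the tines) and drawn 150 mm straight out of the fork's mouth. None if absent.
- mould_yellow: White plaster mould with yellow bands, a loose block 100 x 100 x 40 mm, 0.8 kg; origin at the centre of its underside, z up, x towards its red mark. In its top a round recess 56 mm dia., 26 mm deep, at the centre; a core's plug goes in until the core's flange lies on the mould's top (the core's bottom then is 22 mm, its half-way point 102 mm, over the mould's underside).
- mould_yellow_mark (a point): Red mark, a stripe 12 mm wide on the top edge (and down that side) of the yellow mould; the point is 48 mm from the mould's axis along its x, on the top.
- core_green_mid (a point): Core plug with green collar and head, 160 mm tall; point on its axis half-way up; z up the core, x to its red pointer. Heights over its bottom: plug 50 mm dia. 0-18 (tapered foot); flange 72 dia. 18-28; stem 20 dia. 28-96; collar 44 dia. 96-104, rests on the tines; black grip 26 dia. 104-150, hold here; head 36 dia. 150-160, red line on top towards the pointer. 0.3 kg. None if absent.
- core_green_pointer (a point): Tip of the green core's red pointer (10 mm wide, on the flange): 48 mm from the core's axis along its x, 23 mm above its bottom. With the keeper open the core leaves its hook by being raised 12 mm over the lips (50 mm at most, the flange is below the tines) and drawn 150 mm straight out of the fork's mouth. None if absent.
- mould_green: White plaster mould with green bands, a loose block 100 x 100 x 40 mm, 0.8 kg; origin at the centre of its underside, z up, x towards its red mark. In its top a round recess 56 mm dia., 26 mm deep, at the centre; a core's plug goes in until the core's flange lies on the mould's top (the core's bottom then is 22 mm, its half-way point 102 mm, over the mould's underside).
- mould_green_mark (a point): Red mark, a stripe 12 mm wide on the top edge (and down that side) of the green mould; the point is 48 mm from the mould's axis along its x, on the top.
- jug: Bystander: clear plastic jug, 90 mm dia., 130 mm tall, origin under its centre. Leave it alone.
- spray: Bystander: green bottle, 70 mm dia., 170 mm tall, origin under its centre. Leave it alone.
- brush: Bystander: brush lying on the bench, origin under its middle. Leave it alone.
There are look-alikes about, which are no part of the job. Leave any brown or purple look-alike of the mould_yellow alone.

How it is judged:
At the end, for the whole second after the job is handed in: Every core present stands upright (within 0.06 rad) in the mould of its colour, its axis within 7 mm of the mould's, its flange within 4 mm of lying on the mould's top, its pointer's tip within 9 mm (seen from above) of the mark's point; all moulds lie flat on the bench (horizontal distance between core_blue_mid and mould_blue below 0.007 m and z of core_blue_mid in the frame of mould_blue between 0.098 and 0.106 m and angle between each of core_blue_mid, mould_blue, core_yellow_mid, mould_yellow, core_green_mid, mould_green's own z axis and vertical below 0.06 rad and horizontal distance between core_blue_pointer and mould_blue_mark below 0.009 m and height (world z) of each of mould_blue, mould_yellow, mould_green below 0.006 m and horizontal distance between core_yellow_mid and mould_yellow below 0.007 m and z of core_yellow_mid in the frame of mould_yellow between 0.098 and 0.106 m and horizontal distance between core_yellow_pointer and mould_yellow_mark below 0.009 m and horizontal distance between core_green_mid and mould_green below 0.007 m and z of core_green_mid in the frame of mould_green between 0.098 and 0.106 m and horizontal distance between core_green_pointer and mould_green_mark below 0.009 m); the robot touches nothing.
It fails at once if the jug, bottle or brush is knocked or moved more than 30 mm (distance of any of jug, spray, brush from where it was at the start of the episode above 0.03 m).
It fails at once if a core is forced hard against a keeper (more than 20 N) (contact force between any of core_blue, core_yellow, core_green and keeper1 above 20 N or contact force between any of core_blue, core_yellow, core_green and keeper2 above 20 N or contact force between any of core_blue, core_yellow, core_green and keeper3 above 20 N).
Of core_blue, core_yellow, core_green only 2 to 3 are there at a start; the rules pass over those that are not, and their reading is None.
At some moment in a run one of mould_blue, mould_yellow, mould_green may be knocked a few centimetres aside while the robot is not near it.
Once in a run the grip may slacken for a moment while it holds something.
It also fails if it takes over 210 s, if anything falls off the work surface, if the arm or the gripper's body presses on something with over 40 N, if the wrist force passes 120 N, or if a joint passes its speed limit or range.

### The arm

A 7-joint arm with a two-finger parallel gripper is mounted at the origin on the work surface. World frame = base frame: x ahead of the robot, y to its left, z up, the work surface at z = 0. Lengths are in m, angles in rad, forces in N, time in s.
With the tool pointing down it reaches from about 0.4 to 0.875 m from the base axis. Payload 4.4 kg.
Tool frame: the origin (TCP) lies midway between the tips of the shut fingers; the grasp point (between the pads) lies arm.grip_depth behind it (arm.grip_depth is the distance from the TCP to the grasp point, in m); z points along the fingers, y is the direction in which the jaws open and shut (so a half turn about z gives the same grasp; the last joint's range is limited). The gripper opens to 85 mm and grips with 20 to 120 N. Pads are 22 mm wide; open, the fingers measure 114 mm over their backs; the gripper's body (76 mm by 85 mm) begins 54 mm behind the grasp point. The pads swing forward as they close: fully open they stand 13 mm farther back than shut.
Start: joints at [1.214, 0.628, 0.038, 1.517, -0.027, 0.996, -0.02], TCP at [0.186, -0.623, 0.231] pointing down, gripper open.
Joint ranges: [-3.06, 3.06], [-0.37, 2.12], [-1.25, 1.32], [0.18, 2.47], [-1.1, 4.24], [0.23, 1.98], [-2.94, 2.94]. Speed limits (rad/s): [2.57, 2.57, 3.14, 3.14, 3.14, 3.14, 3.14].

### API

Orientations are given as a rotation vector (axis times angle).
In Python, from workcell import arm gives the robot as it stands.
- The arm moves only by the shell command python3 -m inch 'ROWS' [FORCE]. ROWS is JSON, a list of rows, each a list of 3 entries, a list of its own where there are three numbers: the turn, a rotation vector about the world's x, y, z in rad, then the shift along the world's x, y, z in cm, then the opening, from -1 (shut) to 1 (fully open). In form: [[[ax, ay, az], [dx, dy, dz], gripper], ...]. A call has 1 to 10 rows; each row shifts and turns the commanded pose from where the row before left it; what a row does not reach is not made up. A row lasts 1/12 s, in which the tool goes at most 41.7 mm and 7.16 degrees, less where a joint would pass 70% of its speed; a pose out of reach is approached as far as the arm can. A call with a gripper value outside its range is refused whole. The fingers move at their own pace and stop on an object; FORCE is the grip in N (left out, the last holds). Time passes only in rows, so rows that do not move let the fingers close. It gives the time, the measured TCP pose, the force and the opening at its end, in the units of the state.
- arm.sense(): the state, without advancing time (a new reading comes with each control period).
- arm.read_camera(name): name is "side" or "top" or "wrist"; returns a dict with "img" (400x640x3 uint8, red, green, blue), "z_map" (400x640 float32, m along the optical axis (not along the pixel's ray), 0 where there is no reading), "K" (3x3 intrinsics, pixels), "dist_coeffs" ([k1, k2, p1, p2, k3] as OpenCV has them; the pictures are not rectified), "T" (4x4, takes a point from camera to world coordinates). Camera axes: x right, y up, looking along -z (the intrinsics and any distortion apply to the point x, -y, -z); pixel columns grow to the right and rows downward; lengths in m; the calibration is good to about 2 mm. A picture is of the moment at which its call begins.
- arm.close_job(): hands the job in, once; it reports no verdict.
The state is a dict: "clock": time; "joint_positions": joint angles; "qd": joint speeds; "joint_torque": joint torques, N m; "ee_pos": TCP position; "ee_rot": TCP orientation; "contact_force": force on the tool from outside, world axes, zero at the start; "wrist_torque": the same for the moment, N m; "width": opening from 0.0 (shut) to 1.0 (fully open).
Only numpy, scipy, OpenCV 4.12 (cv2) and the standard library are available. Lean on these libraries where they do the work, as an engineer would, in place of code of your own. Each camera call takes 0.05 s, during which the arm holds its last target. There are 200 camera calls.

## Working session

There is one attempt and no reset: what is moved stays moved. The work goes in short steps, Python scripts to look and compute and a shell command to move; the robot and the scene stay as the last step left them, time stands still between calls to the robot, and variables do not carry over. Pictures are saved under pics/ and viewed, about 12 in all and at most 16, crops included, and the job is handed in when it is done.

```bash
mkdir -p pics; ls; cat > h.py <<'E'
import numpy as np, cv2
from workcell import arm
def cam(n,save=None):
    c=arm.read_camera(n)
    if save: cv2.imwrite('pics/'+save,c['img'][:,:,::-1])
    return c
def ray(c,uv):
    p=cv2.undistortPoints(np.array(uv,float).reshape(-1,1,2),np.array(c['K']),np.array(c['dist_coeffs']))[:,0]
    d=np.c_[p[:,0],-p[:,1],-np.ones(len(p))]
    T=np.array(c['T']); return T[:3,3],d@T[:3,:3].T
def onz(c,uv,z):
    o,d=ray(c,uv); return o+d*((z-o[2])/d[:,2])[:,None]
def deproj(c,uv):
    o,d=ray(c,uv); uv=np.array(uv,int).reshape(-1,2)
    return o+d*c['z_map'][uv[:,1],uv[:,0]][:,None]
E
python3 - <<'E'
from h import *
for n in('side','top','wrist'):
    c=cam(n,n+'0.png'); print(n,np.round(c['T'],3).tolist(),np.round(c['K'],1).tolist(),c['dist_coeffs'])
s=arm.sense(); print(s, arm.grip_depth)
E
```

```text
pics
side [[-0.958, 0.206, -0.198, 0.281], [-0.286, -0.697, 0.658, 0.645], [-0.003, 0.687, 0.727, 0.879], [0.0, 0.0, 0.0, 1.0]] [[400.2, 0.0, 317.5], [0.0, 400.2, 196.3], [0.0, 0.0, 1.0]] [-0.09952657  0.          0.          0.          0.        ]
top [[-0.013, 0.996, -0.083, 0.385], [-1.0, -0.012, 0.013, -0.019], [0.012, 0.083, 0.996, 1.207], [0.0, 0.0, 0.0, 1.0]] [[391.5, 0.0, 317.5], [0.0, 391.5, 197.3], [0.0, 0.0, 1.0]] [-0.03791454  0.          0.          0.          0.        ]
wrist [[0.287, 0.909, 0.302, 0.263], [-0.958, 0.273, 0.088, -0.599], [-0.002, -0.314, 0.949, 0.373], [0.0, 0.0, 0.0, 1.0]] [[346.4, 0.0, 323.5], [0.0, 346.4, 194.9], [0.0, 0.0, 1.0]] [0.01464995 0.         0.         0.         0.        ]
{'clock': 0.15, 'joint_positions': array([ 1.21420538,  0.6291344 ,  0.03851724,  1.51808699, -0.02701825,
        0.99628489, -0.02001854]), 'qd': array([-0.00031785, -0.00265225, -0.00029837, -0.00505274,  0.00030316,
        0.0010781 , -0.0013569 ]), 'joint_torque': array([ 1.61306943e-03, -5.63796937e+01,  1.22763623e+00, -1.93647051e+01,
        1.10918947e-02,  7.40410091e-03, -1.61318758e-05]), 'ee_pos': array([ 0.18623434, -0.62228927,  0.23061753]), 'ee_rot': array([-3.10710360e+00, -4.54837600e-01,  3.63741744e-04]), 'contact_force': array([-0.56355052,  0.23759965, -0.37777662]), 'wrist_torque': array([-0.01120756, -0.06219589,  0.00917258]), 'width': 0.9984667729586757} 0.0187
```

View pics/top0.png

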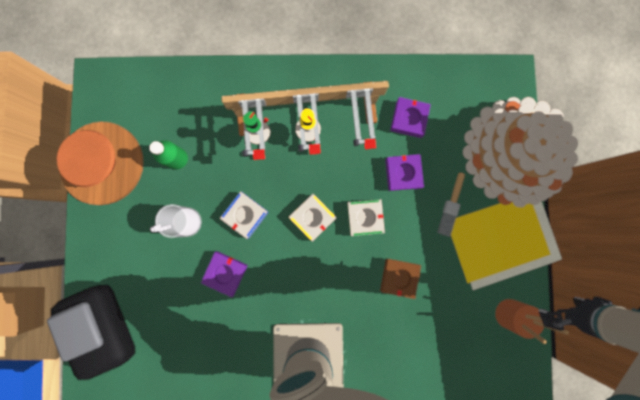

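View pics/side0.png

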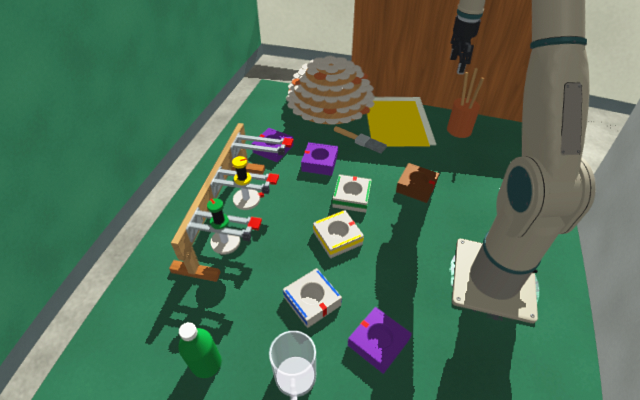

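Top view shows the green core at (254,122) on hook1, the yellow core at (307,118) on hook2, and hook3 empty, so blue is absent. The white moulds are blue (243,215), yellow (312,217) and green (366,217). The look-alikes are purple (411,117), (406,172), (224,273) and brown (401,278); they have no white body or coloured bands, so I'll leave them. The side view agrees.

```bash
cat > m.py <<'E'
from h import *
def hsv(c): return cv2.cvtColor(c['img'],cv2.COLOR_RGB2HSV)
def red(c):
    H=hsv(c); return (((H[...,0]<6)|(H[...,0]>174))&(H[...,1]>170)&(H[...,2]>90)).astype(np.uint8)
def cloud(c):
    v,u=np.mgrid[0:400,0:640]; uv=np.c_[u.ravel(),v.ravel()]
    P=deproj(c,uv); P[c['z_map'].ravel()==0]=np.nan
    return P.reshape(400,640,3)
def blobs(m,amin=4):
    n,l,s,ce=cv2.connectedComponentsWithStats(m.astype(np.uint8))
    return [(ce[i],s[i,4],l==i) for i in range(1,n) if s[i,4]>=amin]
def moulds(c,guess):
    P=cloud(c); R=red(c); out={}
    for k,g in guess.items():
        near=(np.hypot(P[...,0]-g[0],P[...,1]-g[1])<0.085)
        m=near&(P[...,2]>0.032)&(P[...,2]<0.05)
        r=cv2.minAreaRect(P[m][:,:2].astype(np.float32)*1000)
        rm=near&(R>0)&(P[...,2]>0.03)&(P[...,2]<0.05)
        mk=np.median(P[rm],axis=0)if rm.any() else None
        cen=np.array(r[0])/1000
        out[k]=(cen,r,mk)
        if mk is not None:
            yaw=np.arctan2(*(mk[:2]-cen)[::-1])
            rr=np.radians(r[2]); snap=rr+np.round((yaw-rr)/(np.pi/2))*np.pi/2
            print(k,'cen',cen.round(4),'size',np.round(r[1],1),'z',np.nanmedian(P[m][:,2]).round(4),'n',m.sum(),'mark',mk.round(3),'yawmark',np.degrees(yaw).round(1),'yawrect',np.degrees(snap).round(1))
        else: print(k,cen,r,'nomark')
    return out
E
python3 - <<'E'
from m import *
t=cam('top'); s=cam('side')
print('mould guesses',onz(t,[(243,215),(312,217),(366,217)],.04).round(3).tolist())
g={k:p[:2] for k,p in zip(('blue','yellow','green'),onz(t,[(243,215),(312,217),(366,217)],.04))}
for c in(t,s): moulds(c,g)
for n,c in(('top',t),('side',s)):
    P=cloud(c)
    for ce,a,l in blobs(red(c)):
        p=np.nanmedian(P[l],axis=0)
        if 0.2<p[0]<0.8 and abs(p[1])<.4: print(n,'red',ce.round(1),a,p.round(4))
    H=hsv(c)
    for k,lo,hi in(('yellow',24,34),('green',50,80)):
        m=(H[...,0]>=lo)&(H[...,0]<=hi)&(H[...,1]>120)&(P[...,2]>0.215)&(P[...,2]<.245)&(P[...,0]>.4)
        for ce,a,l in blobs(m,8): print(n,k,ce.round(1),a,np.nanmean(P[l],axis=0).round(4), onz(c,[ce],.229).round(4))
c=t['img'][70:260,190:450,::-1]; cv2.imwrite('pics/top_crop.png',cv2.resize(c,None,fx=3,fy=3,interpolation=cv2.INTER_CUBIC))
E
```

```text
mould guesses [[0.432, 0.189, 0.04], [0.423, -0.017, 0.04], [0.421, -0.178, 0.04]]
blue cen [0.4327 0.1881] size [102.3 101.1] z 0.0394 n 886 mark [0.398 0.216 0.039] yawmark 141.5 yawrect 143.0
yellow cen [ 0.4219 -0.0166] size [99.4 99.4] z 0.0391 n 857 mark [ 0.392 -0.048  0.038] yawmark -134.5 yawrect -135.9
green cen [ 0.4198 -0.1773] size [100.3 101. ] z 0.0392 n 861 mark [ 0.423 -0.22   0.04 ] yawmark -85.2 yawrect -85.7
blue cen [0.4331 0.1894] size [102.9 102.8] z 0.0389 n 1316 mark [0.397 0.216 0.039] yawmark 143.3 yawrect 143.0
yellow cen [ 0.4236 -0.0159] size [102.1 104.3] z 0.038 n 922 mark [ 0.393 -0.045  0.039] yawmark -135.8 yawrect -136.5
green cen [ 0.4208 -0.1751] size [100.9 105.3] z 0.038 n 692 mark [ 0.425 -0.218  0.04 ] yawmark -84.5 yawrect -85.6
top red [414.2 102. ] 4 [ 0.7719 -0.3351  0.0394]
top red [265.7 119.8] 6 [0.704  0.1144 0.0965]
top red [369.6 143.6] 88 [ 0.6125 -0.1726  0.175 ]
top red [314.4 148.9] 89 [ 0.6002 -0.0245  0.1745]
top red [258.4 154.2] 97 [0.5881 0.1248 0.1744]
top red [403.7 157.5] 6 [ 0.5997 -0.2974  0.0382]
top red [234.  226.5]
[... 378 characters left out ...]
.1732]
side red [306.5 151.5] 8 [ 0.601  -0.2968  0.04  ]
side red [272.6 178.2] 91 [ 0.5997 -0.0219  0.1732]
side red [354.3 178. ] 7 [ 0.4249 -0.218   0.0397]
side red [261.2 194.1] 17 [ 0.6437 -0.0288  0.0939]
side red [211.7 200.3] 7 [0.6809 0.1339 0.2279]
side red [254.7 222.8] 123 [0.5862 0.127  0.1737]
side red [351.4 222.7] 11 [ 0.3938 -0.0454  0.0392]
side red [323.5 308.7] 52 [0.3955 0.2174 0.0378]
side red [364.5 323.5] 26 [0.2967 0.2313 0.04  ]
side yellow [238.8 162.3] 128 [ 0.677  -0.0014  0.2259] [[0.675  0.0018 0.229 ]]
side green [58.7 41.5] 1110 [ 1.6774 -0.4755  0.2299] [[ 1.6757 -0.4586  0.229 ]]
side green [215.2 205.7] 173 [0.6677 0.1455 0.2261] [[0.6659 0.1478 0.229 ]]
```

View pics/top_crop.png

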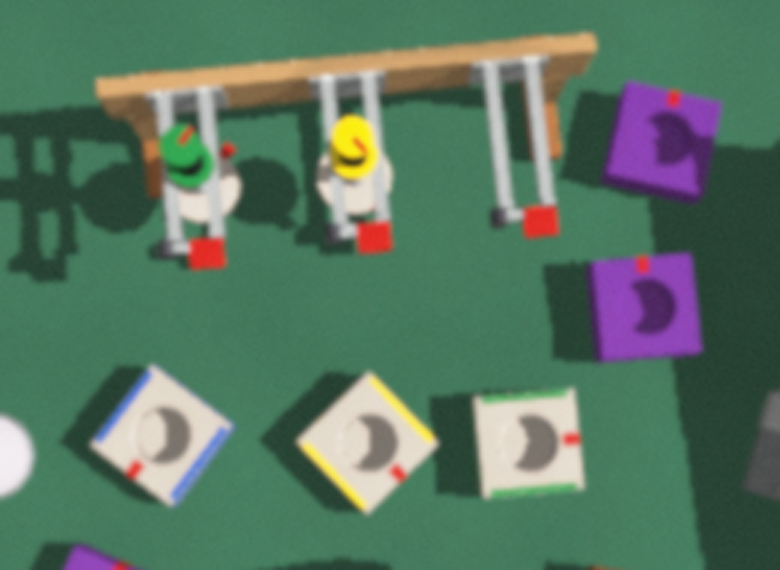

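The crop confirms green on hook1 and yellow on hook2. The yellow-banded white mould is at (312,217) and the green-banded one at (366,217) in the full image. Next I raise the tool, shut the fingers and move above keeper pad 2.

```bash
python3 -m inch '[[[0,0,0],[0,0,4],-1],[[0,0,0],[0,0,3],-1],[[0,0,-0.026],[2,3,0],-1],[[0,0,-0.026],[2,3,0],-1],[[0,0,-0.026],[2,3,0],-1],[[0,0,-0.026],[2,3,0],-1],[[0,0,-0.026],[2,3,0],-1],[[0,0,-0.026],[2,3,0],-1],[[0,0,-0.026],[2,3,0],-1],[[0,0,-0.026],[2,3,0],-1]]' 40
python3 -m inch '[[[0,0,0],[2,3,0],-1],[[0,0,0],[2,3,0],-1],[[0,0,0],[2,3,0],-1],[[0,0,0],[2,3,0],-1],[[0,0,0],[2,3,0],-1],[[0,0,0],[2,3,0],-1],[[0,0,0],[2,3,0],-1],[[0,0,0],[2,3,0],-1],[[0,0,0],[2,3,0],-1],[[0,0,0],[2,3,0],-1]]'
python3 -m inch '[[[0,0,0],[2,0,0],-1],[[0,0,0],[2,0,0],-1],[[0,0,0],[0,0,0],-1],[[0,0,0],[0,0,0],-1]]'
```

```text
clock: 1.08
ee_pos: [0.347, -0.3811, 0.3014]
ee_rot: [3.139, 0.128, 0.0]
contact_force: [0.7, -0.4, -0.4]
width: -0.001
clock: 1.92
ee_pos: [0.547, -0.0811, 0.3014]
ee_rot: [3.139, 0.13, 0.0]
contact_force: [0.1, 0.9, -0.4]
width: -0.001
clock: 2.25
ee_pos: [0.5866, -0.0825, 0.3007]
ee_rot: [-3.139, -0.131, 0.001]
contact_force: [-1.0, 0.2, -1.5]
width: -0.001
```

```bash
python3 -m inch '[[[0,0,0],[0.8,2.9,0],-1],[[0,0,0],[0,3,0],-1],[[0,0,0],[0,0,-4],-1],[[0,0,0],[0,0,-4],-1],[[0,0,0],[0,0,-3.5],-1],[[0,0,0],[0,0,0],-1],[[0,0,0],[0,0,-1],-1],[[0,0,0],[0,0,-1],-1],[[0,0,0],[0,0,-1],-1]]'
python3 -m inch '[[[0,0,0],[0,0,-1],-1],[[0,0,0],[0,0,-0.5],-1],[[0,0,0],[0,0,0],-1],[[0,0,0],[0,0,0],-1]]'
```

```text
clock: 3.0
ee_pos: [0.5959, -0.0241, 0.158]
ee_rot: [3.139, 0.129, 0.007]
contact_force: [0.1, -0.1, 0.7]
width: -0.001
clock: 3.33
ee_pos: [0.5945, -0.0237, 0.1413]
ee_rot: [-3.139, -0.13, -0.0]
contact_force: [-0.7, -0.4, -0.3]
width: -0.0
```

```bash
python3 -m inch '[[[0,0,0],[0,0,4],-1],[[0,0,0],[0,0,4],-1],[[0,0,0],[-0.3,3,1],-1],[[0,0,0],[-0.3,3,0],-1],[[0,0,0],[-0.3,3,0],-1],[[0,0,0],[-0.3,3,0],-1],[[0,0,0],[-0.1,3,0],-1],[[0,0,0],[0,0,-3],-1],[[0,0,0],[0,0,-2],-1],[[0,0,0],[0,0,0],-1]]'
python3 -m inch '[[[0,0,0],[0,0,-1],-1],[[0,0,0],[0,0,-1],-1],[[0,0,0],[0,0,-1],-1],[[0,0,0],[0,0,-1],-1],[[0,0,0],[0,0,-0.5],-1],[[0,0,0],[0,0,0],-1]]'
python3 -m inch '[[[0,0,0],[-1,0,4],-1],[[0,0,0],[-1,0,4],-1],[[0,0,0],[-2,0,4],1],[[0,0,0],[-3,0,3],1],[[0,0,0],[-3,0,0],1],[[0,0,0],[-2,0,0],1],[[0,0,0],[0,0,0],1],[[0,0,0],[0,0,0],1]]'
python3 - <<'E'
from m import *
t=cam('top'); s=cam('side'); w=cam('wrist')
a=s['img'][110:270,160:340,::-1]
b=w['img'][:,:,::-1]
cv2.imwrite('pics/k.png',np.vstack([cv2.resize(a,(360,320)),cv2.resize(b,(360,225))]))
E
```

```text
clock: 4.17
ee_pos: [0.5789, 0.1265, 0.1783]
ee_rot: [3.137, 0.133, -0.009]
contact_force: [-1.1, -0.9, -0.7]
width: -0.001
clock: 4.67
ee_pos: [0.5807, 0.1258, 0.135]
ee_rot: [3.138, 0.129, -0.003]
contact_force: [0.0, -0.5, -0.2]
width: 0.0
clock: 5.33
ee_pos: [0.4632, 0.1264, 0.284]
ee_rot: [-3.138, -0.131, -0.003]
contact_force: [0.9, 0.8, -0.5]
width: 0.845
```

View pics/k.png

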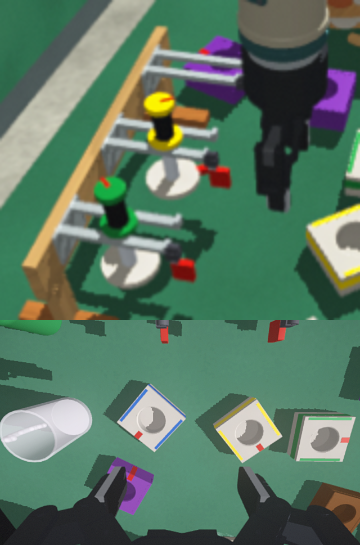

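The picture shows both keepers hanging open, with red pads at about (183,268) for green and (220,176) for yellow. Both cores are still hung. Grasping green now.

```bash
python3 -m inch '[[[0,0,0],[3.5,0.3,0],1],[[0,0,0],[3.5,0.3,0],1],[[0,0,0],[3.5,0.3,0],1],[[0,0,0],[3.5,0.3,0],1],[[0,0,0],[3.5,0.3,0],1],[[0,0,0],[2.8,0.2,0],1],[[0,0,0],[0,0,0],1],[[0,0,0],[0,0,-3.5],1],[[0,0,0],[0,0,-3.5],1],[[0,0,0],[0,0,0],1]]'
python3 -m inch '[[[0,0,0],[0,0,-2],1],[[0,0,0],[0,0,-1.2],1],[[0,0,0],[0,0,0],1]]'
python3 -m inch '[[[0,0,0],[0,0,0],-1],[[0,0,0],[0,0,0],-1],[[0,0,0],[0,0,0],-1],[[0,0,0],[0,0,0],-1],[[0,0,0],[0,0,0],-1],[[0,0,0],[0,0,0],-1]]' 90
```

```text
clock: 6.32
ee_pos: [0.6618, 0.1418, 0.2051]
ee_rot: [3.136, 0.13, -0.022]
contact_force: [-1.7, -0.4, -1.2]
width: 0.999
clock: 6.57
ee_pos: [0.6649, 0.1428, 0.179]
ee_rot: [3.138, 0.13, -0.007]
contact_force: [-0.2, 0.3, -0.2]
width: 1.003
clock: 7.07
ee_pos: [0.6668, 0.1424, 0.1821]
ee_rot: [3.138, 0.129, 0.002]
contact_force: [-0.9, -1.1, 4.9]
width: 0.356
```

```bash
python3 -m inch '[[[0,0,0],[0,0,0],-1],[[0,0,0],[0,0,0],-1],[[0,0,0],[0,0,0],-1]]'
python3 -m inch '[[[0,0,0],[0,0,0.5],-1],[[0,0,0],[0,0,0.5],-1],[[0,0,0],[0,0,0.5],-1],[[0,0,0],[0,0,0],-1],[[0,0,0],[0,0,0],-1]]'
python3 - <<'E'
from m import *
t=cam('top'); s=cam('side')
a=s['img'][130:270,160:340,::-1]
cv2.imwrite('pics/g.png',cv2.resize(a,None,fx=3,fy=3,interpolation=cv2.INTER_CUBIC))
E
```

```text
clock: 7.32
ee_pos: [0.6669, 0.1424, 0.1821]
ee_rot: [3.138, 0.129, 0.002]
contact_force: [-0.4, -1.5, 5.1]
width: 0.357
clock: 7.73
ee_pos: [0.6663, 0.1437, 0.1962]
ee_rot: [-3.138, -0.131, -0.0]
contact_force: [0.5, 1.0, -3.6]
width: 0.355
```

View pics/g.png

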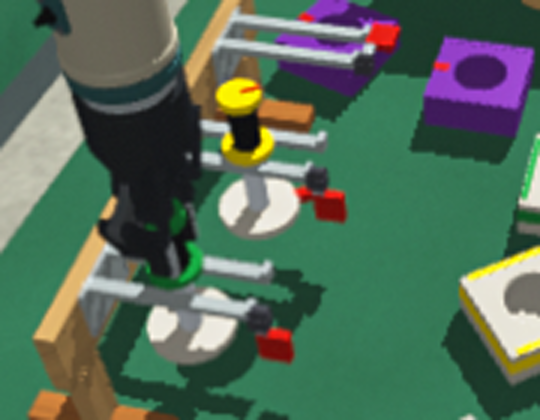

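The green core is held at its grip and lifted about 14 mm (force z −3.6 N). I draw it straight out.

```bash
python3 -m inch '[[[0,0,0],[-1,-0.08,0.1],-1],[[0,0,0],[-2,-0.17,0],-1],[[0,0,0],[-2,-0.17,0],-1],[[0,0,0],[-2,-0.17,0],-1],[[0,0,0],[-2,-0.17,0],-1],[[0,0,0],[-2,-0.17,0],-1],[[0,0,0],[-2,-0.17,0],-1],[[0,0,0],[-2,-0.17,0],-1],[[0,0,0],[-2,-0.17,0],-1],[[0,0,0],[0,0,0],-1]]'
python3 -m inch '[[[0,0,0],[-1,0,2],-1],[[0,0,0],[0,0,2],-1],[[0,0,0],[0,0,0],-1],[[0,0,0],[0,0,0],-1]]'
cat > p.py <<'E'
from m import *
import sys
def core(k):
    e=np.array(arm.sense()['ee_pos']); print('tcp',e.round(4),'w',arm.sense()['width'])
    for n in('top','side'):
        c=cam(n,f'last_{n}.png'); P=cloud(c); H=hsv(c)
        near=(np.hypot(P[...,0]-e[0],P[...,1]-e[1])<.07)
        lo,hi=(24,34) if k=='yellow' else (50,80)
        zf=lambda a,b:near&(P[...,2]>a)&(P[...,2]<b)
        m=near&(H[...,0]>=lo)&(H[...,0]<=hi)&(H[...,1]>120)&(P[...,2]>.08)
        for ce,a,l in blobs(m,5): print(n,'col',ce.round(),a,P[l].mean(0).round(4))
        m=(red(c)>0)&near&(P[...,2]>.05)
        for ce,a,l in blobs(m,2): print(n,'red',ce.round(),a,np.median(P[l],0).round(4))
        w=near&(H[...,1]<70)&(H[...,2]>130)&(P[...,2]>e[2]-.12)&(P[...,2]<e[2]-.07)
        if w.sum()>20:
            q=P[w]; x=q[q[:,2]>np.percentile(q[:,2],30)]; r=cv2.minEnclosingCircle(x[:,:2].astype(np.float32)*1000); print(n,'flange',w.sum(),np.round(r[0],1),round(r[1],1),'z95',np.percentile(q[:,2],95).round(4))
if __name__=='__main__': core(sys.argv[1])
E
python3 p.py green
python3 - <<'E'
import cv2,numpy as np
a=cv2.imread('pics/last_top.png');b=cv2.imread('pics/last_side.png')
cv2.imwrite('pics/g2.png',np.hstack([cv2.resize(a[90:230,200:330],None,fx=3,fy=3),cv2.resize(b[160:300,200:330],None,fx=3,fy=3)]))
E
```

```text
clock: 8.67
ee_pos: [0.4911, 0.1283, 0.1967]
ee_rot: [3.138, 0.132, -0.01]
contact_force: [-2.2, 0.1, -3.1]
width: 0.353
clock: 9.0
ee_pos: [0.4876, 0.1293, 0.2378]
ee_rot: [-3.138, -0.13, -0.005]
contact_force: [0.1, -0.4, -3.3]
width: 0.358
tcp [0.4876 0.1293 0.2378] w 0.35847506574154336
top red [268. 177.] 6 [0.5293 0.1024 0.1525]
top flange 157 [491.3 124. ] 34.6 z95 0.1551
side col [281. 196.] 6 [0.5022 0.1545 0.3172]
side col [299. 204.] 19 [0.4738 0.1355 0.2818]
side col [293. 221.] 138 [0.4864 0.1401 0.2294]
side red [284. 227.] 20 [0.5269 0.1042 0.1509]
side flange 466 [491.6 129. ] 36.0 z95 0.159
```

View pics/g2.png

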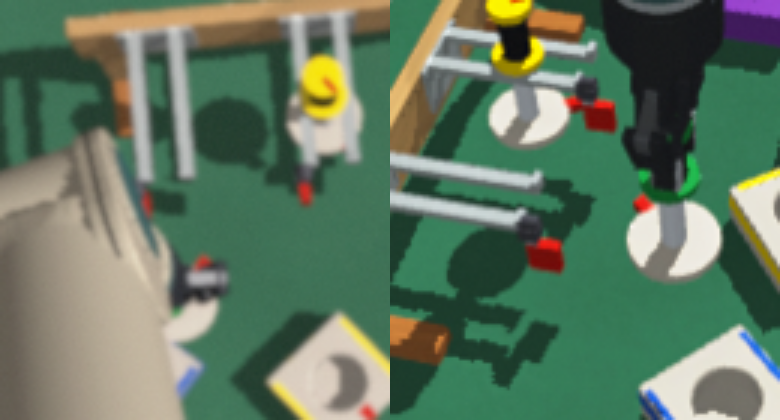

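Side view shows green held upright with its pointer at (284,227), yaw about −34°. It needs about −51° of turn. Moving it over the green mould.

```bash
python3 -m inch '[[[0,0,-0.09],[-0.7,-3,0],-1],[[0,0,-0.09],[-0.7,-3,0],-1],[[0,0,-0.09],[-0.7,-3,0],-1],[[0,0,-0.09],[-0.7,-3,0],-1],[[0,0,-0.09],[-0.7,-3,0],-1],[[0,0,-0.09],[-0.7,-3,0],-1],[[0,0,-0.09],[-0.7,-3,0],-1],[[0,0,-0.09],[-0.7,-3,0],-1],[[0,0,-0.09],[-0.7,-3,0],-1],[[0,0,-0.09],[-0.7,-3,0],-1]]'
python3 -m inch '[[[0,0,0],[0,0,-2],-1],[[0,0,0],[0,0,-2],-1],[[0,0,0],[0,0,0],-1],[[0,0,0],[0,0,0],-1],[[0,0,0],[0,0,0],-1]]'
python3 p.py green
python3 - <<'E'
from m import *
g={'green':(.4203,-.1762),'yellow':(.423,-.016)}
moulds(cam('side'),g); moulds(cam('top'),g)
import cv2
a=cv2.imread('pics/last_side.png')
cv2.imwrite('pics/g3.png',cv2.resize(a[60:260,270:430],None,fx=3,fy=3))
E
```

```text
clock: 9.93
ee_pos: [0.4153, -0.1724, 0.236]
ee_rot: [2.88, -1.254, -0.003]
contact_force: [0.1, 0.2, -3.2]
width: 0.351
clock: 10.35
ee_pos: [0.4166, -0.171, 0.1971]
ee_rot: [2.883, -1.247, -0.0]
contact_force: [-0.2, 0.0, -2.2]
width: 0.354
tcp [ 0.4166 -0.171   0.1971] w 0.35368508097983464
top flange 116 [ 413.3 -159.5] 29.1 z95 0.1145
side col [359. 136.] 75 [ 0.4128 -0.1665  0.242 ]
side col [357. 153.] 88 [ 0.4151 -0.163   0.1876]
side flange 302 [ 420.  -172.1] 37.7 z95 0.1199
green [ 0.4210528  -0.17550479] ((421.05279541015625, -175.50479125976562), (100.52042388916016, 105.03225708007812), 4.33901309967041) nomark
yellow cen [ 0.4234 -0.0149] size [102.6 102.8] z 0.0381 n 915 mark [ 0.394 -0.045  0.04 ] yawmark -135.1 yawrect -136.1
green [ 0.41725549 -0.14612854] ((417.2554931640625, -146.1285400390625), (102.358154296875, 44.6042366027832), 9.497743606567383) nomark
yellow cen [ 0.4228 -0.0174] size [ 99.6 101.6] z 0.0392 n 862 mark [ 0.392 -0.048  0.036] yawmark -136.0 yawrect -135.9
```

View pics/g3.png

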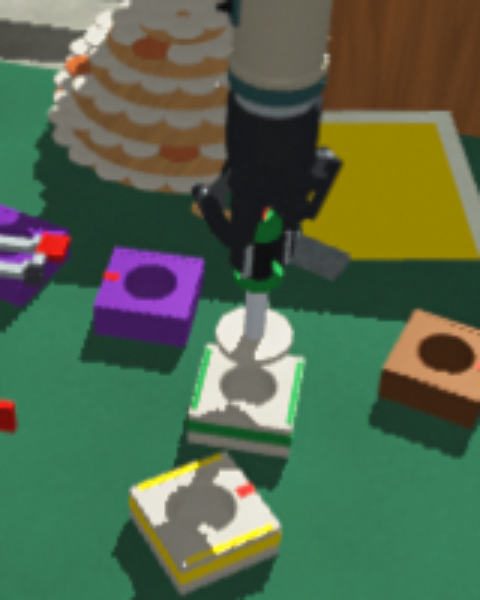

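```bash
python3 -m inch '[[[0,0,0],[0.15,-0.3,0],-1],[[0,0,0],[0,0,-2],-1],[[0,0,0],[0,0,-1],-1],[[0,0,0],[0,0,0],-1],[[0,0,0],[0,0,0],-1]]'
python3 -c "
from m import *
cam('wrist','w1.png')"
```

```text
clock: 10.97
ee_pos: [0.4178, -0.1742, 0.1671]
ee_rot: [2.883, -1.248, -0.001]
contact_force: [0.3, 0.2, -2.6]
width: 0.356
```

View pics/w1.png

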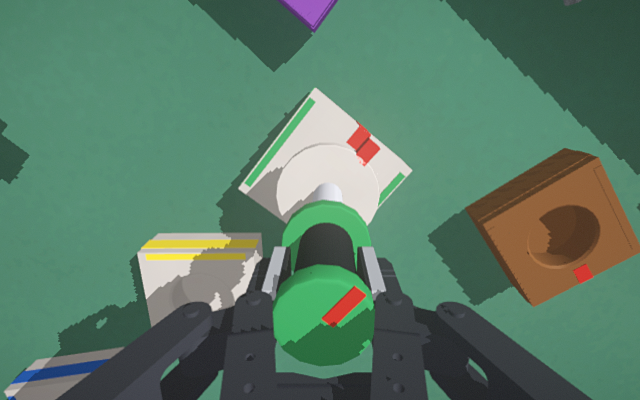

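Wrist view shows the pointer on the flange at (368,152), lined up with the mould mark at (358,137). I check the numbers from depth.

```bash
cat > q.py <<'E'
from m import *
import sys
def q(c,mx,my):
    e=np.array(arm.sense()['ee_pos']); P=cloud(c); R=red(c)>0; H=hsv(c)
    nr=np.hypot(P[...,0]-mx,P[...,1]-my)<.085
    fb=e[2]-.113
    for nm,z in(('pointer',fb+.028),('mark',.04)):
        m=R&nr&(abs(P[...,2]-z)<.007)
        if m.sum()>3: print(nm,m.sum(),np.median(P[m],0).round(4), P[m].min(0).round(3),P[m].max(0).round(3))
    m=nr&(H[...,1]<60)&(H[...,2]>120)&(abs(P[...,2]-fb-.028)<.006)
    pts=P[m][:,:2]
    if len(pts)>50:
        h=cv2.convexHull(pts.astype(np.float32)*1000)[:,0]
        from scipy.optimize import least_squares
        r=least_squares(lambda p:np.hypot(h[:,0]-p[0],h[:,1]-p[1])-36,[e[0]*1e3,e[1]*1e3],loss='soft_l1'); print('flange',r.x.round(1),m.sum(),'res',np.abs(r.fun).mean().round(2),'tcp',e.round(4))
    m=nr&(P[...,2]>.03)&(P[...,2]<.046)
    r=cv2.minAreaRect(P[m][:,:2].astype(np.float32)*1000); print('mould rect',np.round(r[0],1),np.round(r[1],1),round(r[2],1))
if __name__=='__main__': q(cam('wrist'),float(sys.argv[1]),float(sys.argv[2]))
E
python3 q.py .42 -.176
```

```text
pointer 116 [ 0.4196 -0.2226  0.0833] [ 0.417 -0.227  0.081] [ 0.426 -0.215  0.085]
mark 107 [ 0.4252 -0.2241  0.0402] [ 0.419 -0.228  0.038] [ 0.429 -0.213  0.042]
flange [ 419.3 -180.2] 5173 res 0.91 tcp [ 0.4184 -0.1745  0.1677]
mould rect [ 420.5 -178.3] [101.  100.9] 4.3
```

```bash
python3 -m inch '[[[0,0,0.06],[0.05,0.1,-0.5],-1],[[0,0,0],[0,0,-0.5],-1],[[0,0,0],[0,0,-0.5],-1],[[0,0,0],[0,0,0],-1],[[0,0,0],[0,0,0],-1]]'
python3 -m inch '[[[0,0,0],[0,0,-0.5],-1],[[0,0,0],[0,0,-0.5],-1],[[0,0,0],[0,0,-0.3],-1],[[0,0,0],[0,0,0],-1],[[0,0,0],[0,0,0],-1]]'; python3 q.py .42 -.176
```

```text
clock: 11.48
ee_pos: [0.4181, -0.1731, 0.1519]
ee_rot: [2.918, -1.163, -0.001]
contact_force: [0.7, 0.9, -2.7]
width: 0.355
clock: 11.9
ee_pos: [0.4181, -0.173, 0.1387]
ee_rot: [2.919, -1.161, -0.001]
contact_force: [-0.7, 0.2, -2.2]
width: 0.359
pointer 72 [ 0.422  -0.2226  0.0545] [ 0.419 -0.226  0.047] [ 0.429 -0.213  0.056]
mark 53 [ 0.4249 -0.2269  0.0403] [ 0.419 -0.228  0.037] [ 0.429 -0.222  0.046]
flange [ 419.2 -178.4] 5147 res 0.62 tcp [ 0.4182 -0.1731  0.1389]
mould rect [ 420.4 -178.1] [101.1 101.2] 4.4
```

Going in with no contact force, and aligned to about 1 mm. Lowering the last bit until contact.

```bash
python3 -m inch '[[[0,0,0.02],[0.05,0,-0.2],-1],[[0,0,0],[0,0,-0.2],-1],[[0,0,0],[0,0,0],-1],[[0,0,0],[0,0,0],-1]]'; python3 q.py .42 -.176
```

```text
clock: 12.28
ee_pos: [0.4192, -0.1734, 0.1353]
ee_rot: [2.93, -1.132, 0.002]
contact_force: [-0.1, -0.2, 0.5]
width: 0.358
pointer 52 [ 0.4232 -0.2244  0.051 ] [ 0.421 -0.227  0.044] [ 0.432 -0.21   0.052]
mark 50 [ 0.4237 -0.2271  0.0404] [ 0.418 -0.228  0.037] [ 0.429 -0.219  0.046]
flange [ 420.7 -178.5] 5116 res 0.31 tcp [ 0.4191 -0.1734  0.1353]
mould rect [ 420.3 -178.2] [101.4 101.1] 4.2
```

```bash
python3 -m inch '[[[0,0,0],[0,0,-0.1],-1],[[0,0,0],[0,0,0],-1],[[0,0,0],[0,0,0.1],0.2],[[0,0,0],[0,0,0],1],[[0,0,0],[0,0,0],1],[[0,0,0],[0,0,0],1],[[0,0,0],[0,0,0],1],[[0,0,0],[0,0,0],1]]'
python3 -m inch '[[[0,0,0],[0,0,1],1],[[0,0,0],[0,0,2],1],[[0,0,0],[0,0,4],1],[[0,0,0],[0,0,4],1],[[0,0,0],[0,0,3],1],[[0,0,0],[0,0,0],1],[[0,0,0],[0,0,0],1]]'
python3 - <<'E'
from m import *
c=cam('wrist','w2.png');P=cloud(c);R=red(c)>0
nr=np.hypot(P[...,0]-.42,P[...,1]+.176)<.09
H=hsv(c);g=nr&(H[...,0]>50)&(H[...,0]<80)&(H[...,1]>120)
for nm,m in(('head',g&(P[...,2]>.165)),('collar',g&(P[...,2]>.11)&(P[...,2]<.14)),('flangetop',nr&(P[...,2]>.045)&(P[...,2]<.056)),('mould',nr&(P[...,2]>.03)&(P[...,2]<.044)),('redflange',nr&R&(P[...,2]>.044)&(P[...,2]<.06)),('redmould',nr&R&(P[...,2]>.034)&(P[...,2]<.044))):
    if m.sum()>5: print(nm,m.sum(),np.median(P[m],0).round(4),'circ',np.round(cv2.minEnclosingCircle(P[m][:,:2].astype(np.float32)*1000)[0],1),'rect',np.round(cv2.minAreaRect(P[m][:,:2].astype(np.float32)*1000)[0],1))
E
```

```text
clock: 13.0
ee_pos: [0.4191, -0.173, 0.1351]
ee_rot: [-2.931, 1.132, -0.001]
contact_force: [0.5, -0.5, -0.4]
width: 1.003
clock: 13.58
ee_pos: [0.42, -0.1733, 0.2769]
ee_rot: [-2.93, 1.131, -0.008]
contact_force: [0.8, 0.9, -0.2]
width: 1.0
head 1600 [ 0.4233 -0.1749  0.1815] circ [ 421.1 -175.7] rect [ 421.1 -175.5]
collar 610 [ 0.432  -0.1871  0.1257] circ [ 421.6 -175.7] rect [ 426.9 -180.4]
flangetop 1964 [ 0.4337 -0.1902  0.0495] circ [ 421.3 -181.7] rect [ 424.7 -181.9]
mould 3837 [ 0.4439 -0.2014  0.0397] circ [ 419.9 -165.7] rect [ 419.  -157.6]
redflange 92 [ 0.4187 -0.2165  0.0496] circ [ 419.  -216.3] rect [ 419.  -216.4]
redmould 76 [ 0.4255 -0.2232  0.0403] circ [ 424.3 -220.3] rect [ 423.5 -220.4]
```

View pics/w2.png

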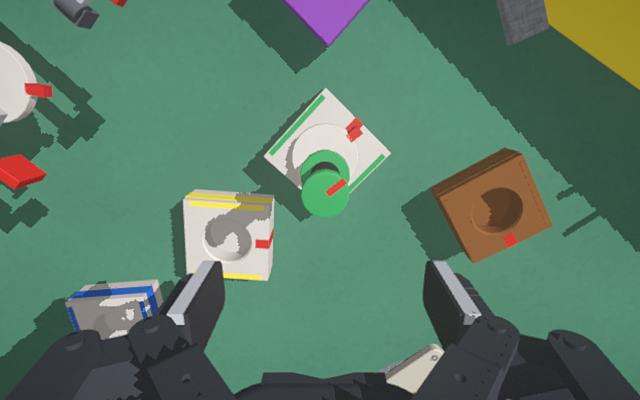

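Green is seated: head top at z 0.182 and head centre over the mould centre. The pointer is near the mark in the picture ((352,133) against (357,123)); I'll re-check it from the top camera once the arm is away. On to yellow.

```bash
python3 -m inch '[[[0,0,-0.03],[2.58,1.69,0],1],[[0,0,-0.03],[2.58,1.69,0],1],[[0,0,-0.03],[2.58,1.69,0],1],[[0,0,-0.03],[2.58,1.69,0],1],[[0,0,-0.03],[2.58,1.69,0],1],[[0,0,-0.03],[2.58,1.69,0],1],[[0,0,-0.03],[2.58,1.69,0],1],[[0,0,-0.03],[2.58,1.69,0],1],[[0,0,-0.03],[2.58,1.69,0],1],[[0,0,-0.03],[2.58,1.69,0],1]]'
python3 -m inch '[[[0,0,0],[0,0,0],1],[[0,0,0],[0,0,0],1]]'
python3 - <<'E'
from m import *
P0=None
for n in('top','side'):
    c=cam(n,f'b_{n}.png');P=cloud(c);H=hsv(c);R=red(c)>0
    nr=np.hypot(P[...,0]-.42,P[...,1]+.176)<.09
    for ce,a,l in blobs(R&nr,2): print(n,'red',ce.round(1),a,np.median(P[l],0).round(4))
    g=nr&(H[...,0]>50)&(H[...,0]<80)&(H[...,1]>120)&(P[...,2]>.165)
    if g.sum():print(n,'head',P[g].mean(0).round(4))
    ny=np.hypot(P[...,0]-.677,P[...,1]+.004)<.06
    y=ny&(H[...,0]>=24)&(H[...,0]<=34)&(H[...,1]>120)
    for ce,a,l in blobs(y,5): print(n,'yel',ce.round(),a,P[l].mean(0).round(4))
    for ce,a,l in blobs(R&ny,2): print(n,'yred',ce.round(1),a,np.median(P[l],0).round(4))
c=cam('top')
a=cv2.imread('pics/b_top.png')[185:250,330:400];b=cv2.imread('pics/b_side.png')[140:220,310:390]
cv2.imwrite('pics/b.png',np.hstack([cv2.resize(a,(390,390),interpolation=3),cv2.resize(b,(390,390),interpolation=3)]))
E
```

```text
clock: 14.47
ee_pos: [0.6768, -0.003, 0.2725]
ee_rot: [2.726, -1.558, -0.006]
contact_force: [0.4, -0.2, -0.8]
width: 1.002
clock: 14.63
ee_pos: [0.6765, -0.0022, 0.2716]
ee_rot: [2.729, -1.552, -0.006]
contact_force: [0.4, -0.9, -0.4]
width: 1.0
top red [380.2 216.4] 5 [ 0.4203 -0.2199  0.0431]
top head [ 0.4205 -0.1701  0.1811]
side red [356. 149.] 5 [ 0.4216 -0.186   0.1818]
side red [357. 177.] 3 [ 0.4164 -0.2158  0.0477]
side head [ 0.4211 -0.1687  0.1788]
side yel [239. 163.] 134 [ 0.6766 -0.001   0.2256]
side yel [242. 179.] 130 [0.6741 0.0025 0.1715]
side yred [261.1 194.3] 16 [ 0.6446 -0.0297  0.0946]
```

View pics/b.png

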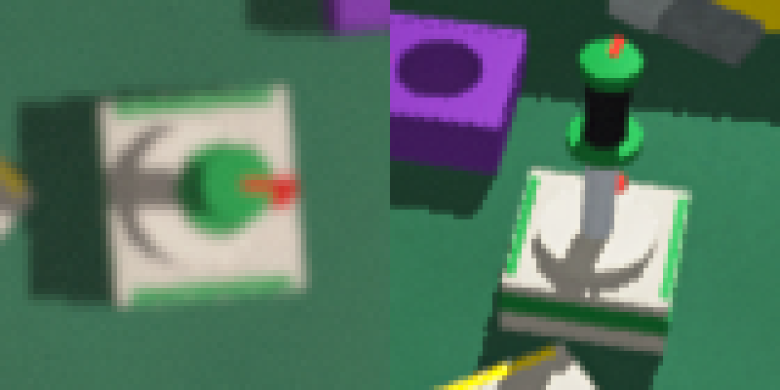

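Green's pointer is about 6° (5 mm) clockwise of its mark: the head line is nearly level at (240–290,187) while the mould is tilted −4°. That is within tolerance, but I'll trim it after yellow. Grasping yellow.

```bash
python3 -m inch '[[[0,0,0],[0,-0.2,-3],1],[[0,0,0],[0,0,-3],1],[[0,0,0],[0,0,-2],1],[[0,0,0],[0,0,-1.1],1],[[0,0,0],[0,0,0],1],[[0,0,0],[0,0,0],1]]'
python3 -m inch '[[[0,0,0],[0,0,0],-1],[[0,0,0],[0,0,0],-1],[[0,0,0],[0,0,0],-1],[[0,0,0],[0,0,0],-1],[[0,0,0],[0,0,0],-1],[[0,0,0],[0,0,0],-1],[[0,0,0],[0,0,0],-1],[[0,0,0],[0,0,0],-1]]' 90
python3 -m inch '[[[0,0,0],[0,0,0.5],-1],[[0,0,0],[0,0,0.5],-1],[[0,0,0],[0,0,0.5],-1],[[0,0,0],[0,0,0],-1],[[0,0,0],[0,0,0],-1]]'
```

```text
clock: 15.28
ee_pos: [0.6767, -0.0069, 0.1845]
ee_rot: [2.728, -1.558, 0.0]
contact_force: [-0.2, 0.1, 0.2]
width: 0.997
clock: 15.95
ee_pos: [0.6773, -0.0061, 0.1854]
ee_rot: [-2.728, 1.557, -0.002]
contact_force: [-0.9, 0.3, 5.4]
width: 0.377
clock: 16.37
ee_pos: [0.6769, -0.0061, 0.1992]
ee_rot: [-2.728, 1.557, -0.001]
contact_force: [-0.4, 0.4, -3.3]
width: 0.382
```

```bash
python3 -m inch '[[[0,0,0],[-1,-0.08,0.1],-1],[[0,0,0],[-2,-0.17,0],-1],[[0,0,0],[-2,-0.17,0],-1],[[0,0,0],[-2,-0.17,0],-1],[[0,0,0],[-2,-0.17,0],-1],[[0,0,0],[-2,-0.17,0],-1],[[0,0,0],[-2,-0.17,0],-1],[[0,0,0],[-2,-0.17,0],-1],[[0,0,0],[-2,-0.17,0],-1],[[0,0,0],[0,0,0],-1]]'
python3 -m inch '[[[0,0,0],[-2,0,2],-1],[[0,0,0],[-2,0,1],-1],[[0,0,0],[0,0,0],-1],[[0,0,0],[0,0,0],-1]]'
python3 p.py yellow; python3 -c "
from m import *
g={'yellow':(.423,-.016)}
moulds(cam('top'),g);moulds(cam('side'),g);cam('wrist','w3.png')"
```

```text
clock: 17.2
ee_pos: [0.5015, -0.021, 0.1996]
ee_rot: [2.725, -1.557, -0.009]
contact_force: [-0.9, 0.7, -3.6]
width: 0.38
clock: 17.53
ee_pos: [0.4668, -0.0205, 0.2307]
ee_rot: [-2.728, 1.557, -0.002]
contact_force: [1.4, 0.3, -3.2]
width: 0.381
tcp [ 0.4668 -0.0205  0.2307] w 0.3814451270432318
side col [323. 161.] 144 [ 0.4663 -0.0135  0.2713]
side col [323. 180.] 127 [ 0.4642 -0.0104  0.2167]
side red [337. 194.] 16 [ 0.4355 -0.044   0.1402]
side flange 368 [468.6 -20.2] 36.1 z95 0.1515
yellow [0. 0.] ((0.0, 0.0), (0.0, 0.0), 0.0) nomark
yellow cen [ 0.4235 -0.0155] size [101.4 104.6] z 0.038 n 913 mark [ 0.394 -0.045  0.04 ] yawmark -135.2 yawrect -136.6
```

View pics/w3.png

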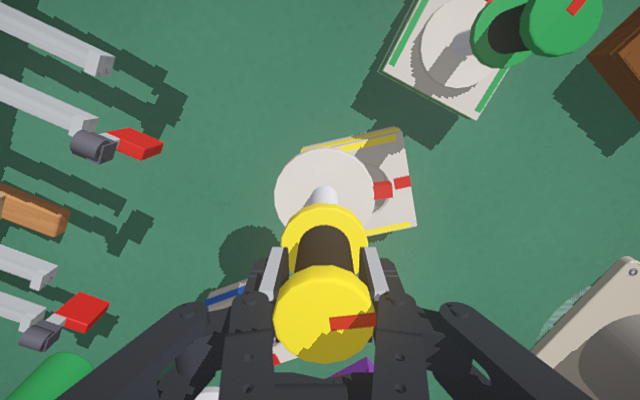

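Wrist view shows yellow held, its pointer (382,190) roughly parallel to the mark (403,183). Moving over the yellow mould and trimming the turn by about +8°.

```bash
python3 -m inch '[[[0,0,0.07],[-2.3,0.2,0],-1],[[0,0,0.07],[-2.2,0.27,-2],-1],[[0,0,0],[0,0,-2],-1],[[0,0,0],[0,0,-2],-1],[[0,0,0],[0,0,0],-1],[[0,0,0],[0,0,0],-1],[[0,0,0],[0,0,0],-1]]'
sed -i 's/e\[2\]-.113/e[2]-.1164/' q.py; python3 q.py .423 -.016; python3 p.py yellow|grep -E 'side (red|fl)'; python3 -c "
from m import *
cam('wrist','w4.png')"
```

```text
clock: 18.37
ee_pos: [0.4228, -0.016, 0.1705]
ee_rot: [-2.83, 1.363, -0.001]
contact_force: [-0.3, 0.0, -2.3]
width: 0.375
pointer 257 [ 0.395  -0.0478  0.0818] [ 0.387 -0.055  0.076] [ 0.402 -0.039  0.084]
mark 126 [ 0.3914 -0.049   0.0403] [ 0.385 -0.055  0.038] [ 0.399 -0.043  0.043]
flange [423.2 -17.3] 4943 res 0.28 tcp [ 0.423  -0.016   0.1708]
mould rect [422.6 -18. ] [100.8 101.3] 43.4
side red [352. 213.] 17 [ 0.3934 -0.0456  0.0801]
side flange 359 [423.5 -13.2] 35.7 z95 0.0891
```

View pics/w4.png

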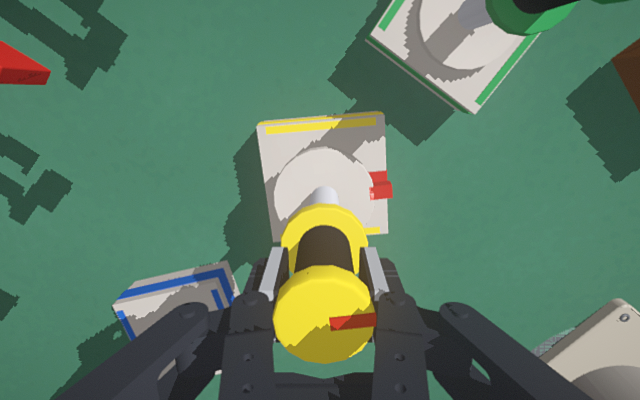

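```bash
python3 -m inch '[[[0,0,-0.065],[-0.03,-0.1,-0.5],-1],[[0,0,0],[0,0,-0.8],-1],[[0,0,0],[0,0,-0.8],-1],[[0,0,0],[0,0,-0.5],-1],[[0,0,0],[0,0,0],-1],[[0,0,0],[0,0,0],-1],[[0,0,0],[0,0,0],-1]]'
python3 q.py .423 -.016
```

```text
clock: 19.15
ee_pos: [0.4216, -0.0169, 0.144]
ee_rot: [2.785, -1.453, -0.0]
contact_force: [-0.2, -0.6, -3.5]
width: 0.379
pointer 273 [ 0.3918 -0.0468  0.0552] [ 0.384 -0.054  0.049] [ 0.399 -0.039  0.057]
mark 71 [ 0.3933 -0.0505  0.0405] [ 0.388 -0.056  0.039] [ 0.398 -0.046  0.047]
flange [421.6 -18.1] 4949 res 0.29 tcp [ 0.4217 -0.0169  0.1442]
mould rect [422.7 -18.1] [100.9 100.9] 43.5
```

```bash
python3 -m inch '[[[0,0,0],[0.08,0,-0.3],-1],[[0,0,0],[0,0,-0.3],-1],[[0,0,0],[0,0,0],-1],[[0,0,0],[0,0,0],-1]]'
python3 q.py .423 -.016
```

```text
clock: 19.53
ee_pos: [0.4228, -0.0168, 0.1383]
ee_rot: [-2.784, 1.453, -0.002]
contact_force: [-1.0, -0.4, 1.7]
width: 0.384
pointer 299 [ 0.3937 -0.0466  0.0495] [ 0.386 -0.054  0.043] [ 0.4   -0.037  0.052]
mark 73 [ 0.3936 -0.0506  0.0417] [ 0.383 -0.056  0.038] [ 0.4   -0.046  0.047]
flange [423.3 -18.1] 4935 res 0.34 tcp [ 0.4229 -0.0168  0.1383]
mould rect [422.6 -18.1] [101.1 101.1] 43.5
```

Contact reached (1.7 N) and aligned. I release, retreat, and move towards green for the trim.

```bash
python3 -m inch '[[[0,0,0],[0,0,-0.05],-1],[[0,0,0],[0,0,0.05],0.2],[[0,0,0],[0,0,0],1],[[0,0,0],[0,0,0],1],[[0,0,0],[0,0,0],1],[[0,0,0],[0,0,0],1],[[0,0,0],[0,0,0],1]]'
python3 -m inch '[[[0,0,0],[0,0,1],1],[[0,0,0],[0,0,2],1],[[0,0,0],[0,0,4],1],[[0,0,0],[0,0,4],1],[[0,0,0],[3,0,2],1],[[0,0,0],[3,1,0],1],[[0,0,0],[4,1,0],1],[[0,0,0],[4,2,0],1],[[0,0,0],[0,2,0],1],[[0,0,0],[0,0,0],1]]'
cat > v.py <<'E'
from m import *
for n in('top','side'):
    c=cam(n,f'v_{n}.png');P=cloud(c);H=hsv(c);R=red(c)>0
    Rl=(((H[...,0]<10)|(H[...,0]>172))&(H[...,1]>120)&(H[...,2]>90))
    for k,x,y,lo,hi in(('green',.421,-.177,50,80),('yellow',.423,-.017,24,34)):
        nr=np.hypot(P[...,0]-x,P[...,1]-y)<.07
        g=nr&(P[...,2]>.175)&(H[...,1]>100)
        if g.sum()<20: print(n,k,'no head',g.sum());continue
        q=P[g][:,:2]; hc=np.array(cv2.minEnclosingCircle(q.astype(np.float32)*1000)[0])/1000
        print(n,k,'head',hc.round(4),'z',np.percentile(P[g][:,2],80).round(4))
        rl=Rl&nr&(P[...,2]>.17); rp=P[rl][:,:2]
        if len(rp)>1: d=rp.mean(0)-hc; print('   line yaw',np.degrees(np.arctan2(d[1],d[0])).round(1),len(rp),np.hypot(*d).round(4))
        m=Rl&nr&(P[...,2]<.06)
        for ce,a,l in blobs(m,2): d=np.median(P[l],0); print('   red',ce.round(1),a,d.round(4),'yaw',np.degrees(np.arctan2(*(d[:2]-hc)[::-1])).round(1))
moulds(c,{'green':(.421,-.177),'yellow':(.423,-.017)})
a=cv2.imread('pics/v_top.png')[180:255,275:400]
b=cv2.imread('pics/v_side.png')[130:270,290:400]
cv2.imwrite('pics/v.png',np.hstack([cv2.resize(a,(500,300),interpolation=3),cv2.resize(b,(236,300),interpolation=3)]))
E
python3 v.py
```

```text
clock: 20.17
ee_pos: [0.4222, -0.0168, 0.1379]
ee_rot: [2.785, -1.454, -0.0]
contact_force: [-0.1, 0.7, 0.9]
width: 1.001
clock: 21.0
ee_pos: [0.5608, 0.0472, 0.2669]
ee_rot: [-2.787, 1.445, 0.003]
contact_force: [0.1, 0.4, 0.2]
width: 1.0
top green head [ 0.4208 -0.1751] z 0.1827
   line yaw -91.3 3 0.0166
   red [380.6 216.5] 13 [ 0.4204 -0.221   0.0411] yaw -90.5
top yellow head [0.4071 0.0036] z 0.785
   red [322.1 227.3] 15 [ 0.3929 -0.0458  0.0487] yaw -106.0
side green head [ 0.4229 -0.1742] z 0.1818
   line yaw -97.4 5 0.0113
   red [357. 177.] 3 [ 0.4167 -0.2174  0.0483] yaw -98.3
side yellow head [ 0.4251 -0.0154] z 0.1813
   line yaw -142.5 2 0.0118
   red [351.6 221.9] 19 [ 0.3923 -0.0429  0.047 ] yaw -140.0
green cen [ 0.4214 -0.1757] size [100.3 105.3] z 0.04 n 624 mark [ 0.417 -0.217  0.048] yawmark -96.5 yawrect -85.7
yellow cen [ 0.4229 -0.0147] size [103.6 103.2] z 0.0396 n 994 mark [ 0.392 -0.043  0.047] yawmark -138.1 yawrect -137.8
```

View pics/v.png

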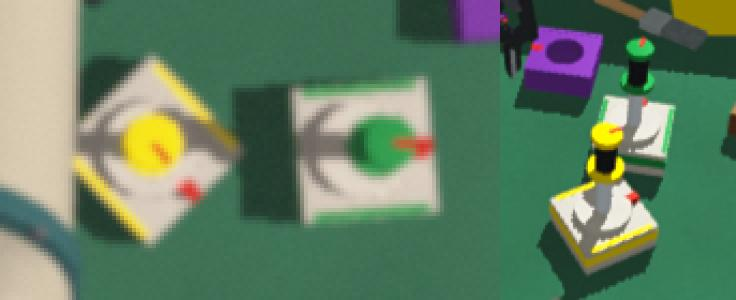

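Yellow is seated, with pointer yaw −136…−140° against a mould yaw of about −136.5°. Green's pointer is 6–10° short (yaw −91…−98° against −85.7°), so I regrasp green and twist it about +7° in place.

```bash
python3 -m inch '[[[0,0,0],[-2,-3.2,0],1],[[0,0,0],[-2,-3.2,0],1],[[0,0,0],[-2,-3.2,0],1],[[0,0,0],[-2,-3.2,0],1],[[0,0,0],[-2,-3.2,0],1],[[0,0,0],[-2,-3.2,0],1],[[0,0,0],[-2,-3,0],1],[[0,0,0],[0,0,0],1],[[0,0,0],[0,0,0],1]]'
python3 -m inch '[[[0,0,0],[0,0,-4],1],[[0,0,0],[0,0,-4],1],[[0,0,0],[0,0,-3],1],[[0,0,0],[0,0,-2],1],[[0,0,0],[0,0,0],1],[[0,0,0],[0,0,0],1]]'
python3 -m inch '[[[0,0,0],[0,0,0],-1],[[0,0,0],[0,0,0],-1],[[0,0,0],[0,0,0],-1],[[0,0,0],[0,0,0],-1],[[0,0,0],[0,0,0],-1],[[0,0,0],[0,0,0],-1],[[0,0,0],[0,0,0],-1]]' 30; python3 q.py .42 -.176
```

```text
clock: 21.85
ee_pos: [0.4172, -0.1828, 0.2685]
ee_rot: [2.779, -1.463, 0.0]
contact_force: [0.3, 1.7, 0.1]
width: 1.0
clock: 22.35
ee_pos: [0.4192, -0.1794, 0.1377]
ee_rot: [2.785, -1.453, -0.003]
contact_force: [0.3, -1.4, 0.6]
width: 0.998
clock: 22.93
ee_pos: [0.4208, -0.1803, 0.1391]
ee_rot: [-2.784, 1.453, -0.004]
contact_force: [0.0, 1.5, 5.8]
width: 0.405
pointer 48 [ 0.4149 -0.2187  0.0496] [ 0.413 -0.224  0.047] [ 0.423 -0.21   0.051]
mark 90 [ 0.426  -0.2258  0.04  ] [ 0.419 -0.229  0.034] [ 0.429 -0.212  0.047]
flange [ 420.6 -175.6] 5004 res 0.26 tcp [ 0.4209 -0.1803  0.1391]
mould rect [ 420.3 -178.2] [101.3 101.2] 4.3
```

Wrist now gives pointer yaw about −97°, so it needs +11° (0.19 rad). I lift 4 mm, twist about the core axis, measure, then lower.

```bash
python3 -m inch '[[[0,0,0],[0,0,0],-1],[[0,0,0],[0,0,0],-1],[[0,0,0],[0,0,0.4],-1],[[0,0,0.1],[0.05,0,0],-1],[[0,0,0.09],[0.05,-0.1,0],-1],[[0,0,0],[0,0,0],-1],[[0,0,0],[0,0,0],-1],[[0,0,0],[0,0,0],-1]]' 60; python3 q.py .42 -.176
```

```text
clock: 23.65
ee_pos: [0.4202, -0.1811, 0.142]
ee_rot: [2.909, -1.187, -0.001]
contact_force: [1.0, 0.2, -3.7]
width: 0.387
pointer 65 [ 0.4165 -0.2239  0.052 ] [ 0.415 -0.228  0.05 ] [ 0.424 -0.213  0.053]
mark 53 [ 0.4273 -0.2249  0.0402] [ 0.421 -0.229  0.033] [ 0.43  -0.215  0.042]
flange [ 417.9 -180.5] 4849 res 0.76 tcp [ 0.4203 -0.1811  0.1419]
mould rect [ 420.6 -178. ] [100.9 101.6] 4.4
```

```bash
python3 -c "
from m import *
c=cam('wrist'); cv2.imwrite('pics/w5.png',cv2.resize(c['img'][40:400,180:480,::-1],None,fx=1.6,fy=1.6))"
```

```text
(no output)
```

View pics/w5.png

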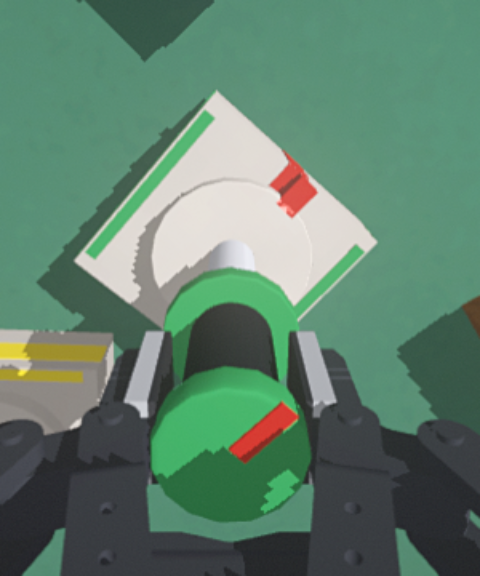

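```bash
python3 - <<'E'
from m import *
from scipy.optimize import least_squares
e=np.array(arm.sense()['ee_pos'])
for n in('wrist','side','top'):
    c=cam(n);P=cloud(c);H=hsv(c)
    nr=np.hypot(P[...,0]-.42,P[...,1]+.178)<.06
    g=(H[...,0]>50)&(H[...,0]<80)&(H[...,1]>120)&nr
    for nm,m,r in(('headtop',nr&(P[...,2]>.182)&(P[...,2]<.192)&((H[...,1]>100)),18),('collar',g&(P[...,2]>.12)&(P[...,2]<.135),22),('flange',nr&(H[...,1]<60)&(H[...,2]>90)&(P[...,2]>.048)&(P[...,2]<.058),36)):
        if m.sum()<20: continue
        h=cv2.convexHull(P[m][:,:2].astype(np.float32)*1000)[:,0]
        f=least_squares(lambda p:np.hypot(*(h-p).T)-r,h.mean(0),loss='soft_l1')
        print(n,nm,m.sum(),f.x.round(1),np.abs(f.fun).mean().round(2),'z',np.median(P[m][:,2]).round(4))
        if nm=='flange':
            A=np.c_[P[m][:,:2],np.ones(m.sum())];s=np.linalg.lstsq(A,P[m][:,2],rcond=None)[0];print('   slope',s[:2].round(3))
    Rl=(((H[...,0]<8)|(H[...,0]>172))&(H[...,1]>130)&(H[...,2]>90))&nr&(P[...,2]>.18)
    if Rl.sum()>3:
        q=P[Rl][:,:2]; v=cv2.fitLine(q.astype(np.float32),cv2.DIST_L2,0,.01,.01).ravel(); print('   headline yaw',np.degrees(np.arctan2(v[1],v[0])).round(1),Rl.sum())
E
```

```text
wrist headtop 6824 [ 419.5 -180.5] 0.22 z 0.1842
wrist collar 2209 [ 418.8 -180.6] 0.44 z 0.1279
wrist flange 4824 [ 418.2 -180.7] 0.79 z 0.052
   slope [-0.014  0.006]
   headline yaw -88.5 605
side headtop 53 [ 411.8 -179.6] 7.36 z 0.1833
side collar 84 [ 420.2 -177.6] 0.59 z 0.1262
side flange 262 [ 418.7 -177.5] 0.8 z 0.0507
   slope [-0.005  0.013]
   headline yaw -85.6 6
top flange 167 [ 418.  -180.7] 1.03 z 0.0518
   slope [-0.024  0.01 ]
```

The head line (605 px fit) gives yaw −88.5°, and the axis is off by (−2.1,−2.5) mm. Correct, lower and re-measure before release.

```bash
cat > u.py <<'E'
from m import *
from scipy.optimize import least_squares
import sys
k,x,y,zt=sys.argv[1],float(sys.argv[2]),float(sys.argv[3]),.182
c=cam('wrist',sys.argv[4] if len(sys.argv)>4 else None);P=cloud(c);H=hsv(c)
nr=np.hypot(P[...,0]-x,P[...,1]-y)<.085
for nm,m,r in(('headtop',nr&(abs(P[...,2]-zt)<.006)&(H[...,1]>100),18),('flange',nr&(H[...,1]<60)&(H[...,2]>90)&(abs(P[...,2]-.05)<.0045),36)):
    if m.sum()<20: continue
    h=cv2.convexHull(P[m][:,:2].astype(np.float32)*1000)[:,0]
    f=least_squares(lambda p:np.hypot(*(h-p).T)-r,h.mean(0),loss='soft_l1')
    print(nm,m.sum(),f.x.round(1),np.abs(f.fun).mean().round(2),'z',np.median(P[m][:,2]).round(4))
    if nm=='headtop': hc=f.x
R=(((H[...,0]<8)|(H[...,0]>172))&(H[...,1]>130)&(H[...,2]>90))&nr
for nm,m in(('headline',R&(P[...,2]>.175)),('pointer',R&(abs(P[...,2]-.05)<.004)),('mark',R&(abs(P[...,2]-.04)<.003))):
    if m.sum()<8: continue
    q=P[m][:,:2]*1000; v=cv2.fitLine(q.astype(np.float32),cv2.DIST_L2,0,.01,.01).ravel(); d=np.array(cv2.minAreaRect(q.astype(np.float32))[0])
    print(nm,m.sum(),'fit yaw',np.degrees(np.arctan2(v[1],v[0])).round(1),'ctr',d.round(1),'yaw from head',np.degrees(np.arctan2(*(d-hc)[::-1])).round(1))
m=nr&(abs(P[...,2]-.039)<.006)
r=cv2.minAreaRect(P[m][:,:2].astype(np.float32)*1000); print('mould rect',np.round(r[0],1),np.round(r[1],1),round(r[2],1), 'tcp',arm.sense()['ee_pos'].round(4))
E
python3 -m inch '[[[0,0,0.06],[0.2,0.25,0],-1],[[0,0,0],[0,0,-0.2],-1],[[0,0,0],[0,0,-0.2],-1],[[0,0,0],[0,0,-0.05],-1],[[0,0,0],[0,0,0],-1],[[0,0,0],[0,0,0],-1],[[0,0,0],[0,0,0],-1]]'; python3 u.py green .4205 -.178
```

```text
clock: 24.48
ee_pos: [0.4234, -0.1789, 0.14]
ee_rot: [-2.943, 1.097, -0.005]
contact_force: [-4.7, 3.1, 25.0]
width: 0.385
headtop 7570 [ 423.5 -179.1] 0.32 z 0.1823
flange 4706 [ 420.4 -177.7] 0.27 z 0.05
headline 619 fit yaw -88.6 ctr [ 423.3 -188.9] yaw from head -91.0
pointer 295 fit yaw -82.0 ctr [ 421.7 -218. ] yaw from head -92.6
mark 155 fit yaw 68.3 ctr [ 423.6 -220.9] yaw from head -89.8
mould rect [ 420.6 -178.3] [100.8 100.7] 4.5 tcp [ 0.4234 -0.1788  0.14  ]
```

```bash
python3 -m inch '[[[0,0,0.05],[-0.2,0.1,0.2],-1],[[0,0,0],[0,0,0],-1],[[0,0,0],[0,0,0],-1]]'; python3 u.py green .4205 -.178
python3 -m inch '[[[0,0,0],[0,0,0],0],[[0,0,0],[0,0,0],0.5],[[0,0,0],[0,0,0],1],[[0,0,0],[0,0,0],1],[[0,0,0],[0,0,0],1],[[0,0,0],[0,0,0],1]]'; python3 u.py green .4205 -.178
```

```text
clock: 24.78
ee_pos: [0.4207, -0.1778, 0.1402]
ee_rot: [-2.97, 1.024, -0.001]
contact_force: [-2.0, 1.9, 10.2]
width: 0.386
headtop 7538 [ 421.3 -177.8] 2.11 z 0.1823
flange 4736 [ 417.8 -177.3] 0.67 z 0.0501
headline 616 fit yaw 83.4 ctr [ 431.2 -173.4] yaw from head 24.1
pointer 289 fit yaw -81.1 ctr [ 420.8 -218.1] yaw from head -90.7
mark 189 fit yaw 73.0 ctr [ 423.4 -220.6] yaw from head -87.2
mould rect [ 420.2 -178.2] [100.7 101. ] 4.5 tcp [ 0.4208 -0.1778  0.1402]
clock: 25.33
ee_pos: [0.4205, -0.1777, 0.1394]
ee_rot: [2.971, -1.022, -0.0]
contact_force: [0.8, 0.6, 0.6]
width: 1.002
headtop 7294 [ 417.9 -177.3] 0.28 z 0.1817
flange 4887 [ 417.6 -177.3] 0.67 z 0.0496
headline 593 fit yaw 75.3 ctr [ 405.5 -212.7] yaw from head -109.3
pointer 308 fit yaw -85.7 ctr [ 420.5 -217.2] yaw from head -86.3
mark 185 fit yaw 72.1 ctr [ 423.7 -220.5] yaw from head -82.3
mould rect [ 420.3 -178. ] [101.5 101.4] 4.5 tcp [ 0.4205 -0.1777  0.1394]
```

Released: upright, axis 2.6 mm off, pointer yaw −86° (tip about 3 mm from the mark). I retreat clear of everything and do the final checks.

```bash
python3 -m inch '[[[0,0,0],[0,0,1],1],[[0,0,0],[0,0,2],1],[[0,0,0],[0,0,4],1],[[0,0,0],[0,0,4],1],[[0,0,0],[0,0,3],1],[[0,0,0],[0,0,0],1],[[0,0,0],[0,0,0],1]]'; python3 u.py green .4205 -.178
python3 -m inch '[[[0,0,0],[0,3,0],1],[[0,0,0],[0,3,0],1],[[0,0,0],[0,3,0],1],[[0,0,0],[0,3,0],1],[[0,0,0],[0,3,0],1],[[0,0,0],[0,0,0],1],[[0,0,0],[0,0,0],1]]'; python3 u.py yellow .4225 -.018
python3 -m inch '[[[0,0,0],[3,3,0],1],[[0,0,0],[3,3,0],1],[[0,0,0],[3,3,0],1],[[0,0,0],[3,3,0],1],[[0,0,0],[3,3,0],1],[[0,0,0],[0,0,0],1],[[0,0,0],[0,0,0],1]]'; python3 v.py; python3 -c "
from m import *
print(onz(cam('top'),[(0,0)],0)[0][:1]); cam('wrist','w9.png')
b=cv2.imread('pics/v_top.png');a=cv2.imread('pics/v.png');cv2.imwrite('pics/fin.png',np.vstack([cv2.resize(b,(480,300)),cv2.resize(a,(480,196))]))"
```

```text
clock: 25.97
ee_pos: [0.4216, -0.178, 0.2812]
ee_rot: [-2.971, 1.021, -0.007]
contact_force: [-1.5, 0.4, -0.6]
width: 0.999
headtop 1708 [ 417.9 -177.4] 0.37 z 0.1816
flange 1804 [ 417.6 -177.4] 0.73 z 0.0496
headline 118 fit yaw -86.8 ctr [ 418.3 -187.1] yaw from head -88.0
pointer 117 fit yaw -86.6 ctr [ 420.9 -217.5] yaw from head -85.8
mark 70 fit yaw 72.2 ctr [ 423.1 -220.7] yaw from head -83.2
mould rect [ 420.3 -178.4] [100.1 100.8] 4.3 tcp [ 0.4205 -0.1775  0.2798]
clock: 26.6
ee_pos: [0.4195, -0.0262, 0.2781]
ee_rot: [2.972, -1.015, -0.005]
contact_force: [0.2, -1.6, -0.3]
width: 1.0
headtop 1794 [423.5 -18.4] 0.42 z 0.1816
flange 1840 [423.2 -17.9] 0.38 z 0.0495
headline 103 fit yaw 41.9 ctr [434.9  -8. ] yaw from head 42.1
pointer 109 fit yaw 45.0 ctr [392.8 -46.2] yaw from head -137.7
mark 20 fit yaw 7.2 ctr [389.8 -47.2] yaw from head -139.4
mould rect [422.6 -18.1] [100.6 100.8] 43.7 tcp [ 0.4197 -0.0277  0.2784]
clock: 27.23
ee_pos: [0.5686, 0.1197, 0.2776]
ee_rot: [2.97, -1.019, -0.003]
contact_force: [-0.1, -1.2, -1.1]
width: 0.999
top green head [ 0.4176 -0.176 ] z 0.1825
   line yaw -81.6 2 0.0172
   red [381. 216.] 9 [ 0.4231 -0.2214  0.0482] yaw -83.1
top yellow head [0.406  0.0025] z 0.1842
   red [322.3 227.5] 15 [ 0.3928 -0.0459  0.0482] yaw -105.2
side green head [ 0.4186 -0.1746] z 0.1812
   line yaw -83.8 5 0.0103
side yellow head [ 0.4256 -0.0157] z 0.1811
   red [351.6 221.8] 20 [ 0.3921 -0.0427  0.0465] yaw -141.2
green [ 0.4212085  -0.17545117] ((421.20849609375, -175.451171875), (100.7439956665039, 105.73274993896484), 4.761884689331055) nomark
yellow cen [ 0.4239 -0.016 ] size [101.9 105.5] z 0.0395 n 995 mark [ 0.391 -0.043  0.046] yawmark -140.8 yawrect -136.6
[1.15607102]
```

View pics/fin.png

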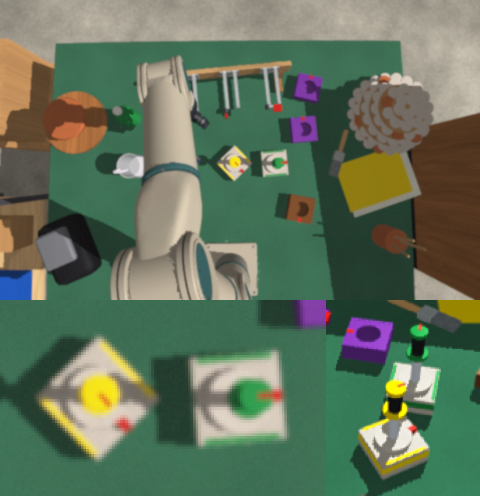

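The final picture shows both cores upright in their own moulds with their pointers on the marks, hooks empty and bystanders in place. Handing in.

```bash
python3 -c "
from workcell import arm
print(arm.close_job())"
```

```text
the job is handed in; nothing more can be done
None
```

Both cores on the rack, green and yellow, are seated in the moulds of their own colour and released. The blue core was absent. I pressed keepers 2 and 1 open first, then lifted each core and drew it straight out. The job is handed in, and the interface gave no verdict.

| Last check (wrist camera) | Green | Yellow |
|---|---|---|
| Core axis from mould axis | about 2.5 mm | about 1 mm |
| Head top height (0.182 m when fully home) | 0.1816 m | 0.1816 m |
| Upright (head against flange centre) | within 0.5 mm | within 1 mm |
| Pointer yaw / mould yaw | −86° / −85.6° | −137° / −136.4° |
| Pointer tip from mark (estimated) | about 3 mm | about 2 mm |

- **Green needed a second go:** on first release its pointer sat 6–12° off its mark. I regrasped it, twisted it in place and let go again. The arm pushed down with about 25 N at one point while reseating it.
- **Checks that disagreed:** for yellow, the side camera read the pointer 4–5° away from the mould's direction (−141°), which would still put the tip within the 9 mm limit. The top camera's yellow reading (−105°) was spoiled because the arm was in the search window. The side camera lost the green mark behind the core.
- **Bystanders:** the jug, bottle and brush look undisturbed in the last picture; I did not measure them.

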